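Rack the shuttle tubes against the lip

TASK

Get all three shuttle tubes home in the sloped rack, one in each lane, each lying straight in its lane with its lower end right against the bottom lip. Slide the tube that has stuck part way down its lane without lifting it out; lay the loose tube in the empty lane, setting it down rather than dropping it, and slide it down too. Leave the tube that is already home and everything else on the shelf where they are.

Things in the scene. Friction and masses are not known exactly. Their poses are not given: they have to be found in the camera images.
- rack: Teak rack of three sloped lanes side by side, 96 mm apart (36 mm between neighbouring tubes), low end with lip towards the robot. Lane 210 mm long, two rails in a 90-degree V that centre the tube; rail tops 16 mm below the tube axis, reaching 30 mm to each side; lip top 8 mm below the axis. A tube stays where put; 1 to 2 N slides it down. Origin on the board below the middle of the lips.
- tube_stuck: The tube that has stuck part way: a closed white plastic shuttle tube: round, 130 mm long, 57 mm across with a 12 mm long end cap 60 mm across at each end, about 90 g, both ends alike (a grey disc in a white rim). Origin at the middle of its axis; its x runs along the axis (either way round). It lies along its lane, 32 to 62 mm short of the lip.
- tube_settled: The tube already home: a closed white plastic shuttle tube: round, 130 mm long, 57 mm across with a 12 mm long end cap 60 mm across at each end, about 90 g, both ends alike (a grey disc in a white rim). Origin at the middle of its axis; its x runs along the axis (either way round). It lies in its lane against the lip.
- tube_loose: The loose tube: a closed white plastic shuttle tube: round, 130 mm long, 57 mm across with a 12 mm long end cap 60 mm across at each end, about 90 g, both ends alike (a grey disc in a white rim). Origin at the middle of its axis; its x runs along the axis (either way round). It lies on its side on the shelf board, right of the rack (seen from the robot), axis 30 mm above the board; it can roll.
- bed_stuck: Lane frame, tilted with the lane: x up the slope along the lane (20 degrees above level), y across it, z square to the slope, upward. Origin on the lane's middle line, at the inner face of the lip at its low end, at the height of a lying tube's axis: a tube that is home has its middle at x = 65 mm, y = z = 0. This one holds the stuck tube.
- bed_settled: Lane frame, tilted with the lane: x up the slope along the lane (20 degrees above level), y across it, z square to the slope, upward. Origin on the lane's middle line, at the inner face of the lip at its low end, at the height of a lying tube's axis: a tube that is home has its middle at x = 65 mm, y = z = 0. This one holds the settled tube.
- bed_free: Lane frame, tilted with the lane: x up the slope along the lane (20 degrees above level), y across it, z square to the slope, upward. Origin on the lane's middle line, at the inner face of the lip at its low end, at the height of a lying tube's axis: a tube that is home has its middle at x = 65 mm, y = z = 0. Empty lane; which of the three it is changes.
- bottle: Bystander: stainless steel drink bottle, standing, 68 mm across, 205 mm tall. Origin at the centre of its underside.
- whistle: Bystander: green plastic whistle, about 45 mm long, 22 mm high. Origin at the centre of its underside, below its round chamber.
- shuttlecock: Bystander: shuttlecock standing on its skirt, 64 mm across, 84 mm tall. Origin at the centre of its underside.
- padlock: Bystander: brass padlock, 45 mm wide, 67 mm tall, standing. Origin at the centre of its underside.
- case: Bystander: black hard spectacles case, 65 x 160 x 42 mm. Origin at the centre of its underside.
- tape_roll: Bystander: grey roll lying flat, 60 mm across, 26 mm high. Origin at the centre of its underside.
- pot: Bystander: empty terracotta pot, 100 mm across, 85 mm tall. Origin at the centre of its underside.
Not all that is in view belongs to the job. Leave any purple look-alike of the tube_stuck alone. Leave any brown look-alike of the tube_loose alone.

How it is judged:
By the outcome, as a careful person would: the job done as asked, in the order asked, and still so for the second after the job is handed in, with the robot touching nothing.
It also fails if it takes over 61 s, if anything falls off the work surface, if the arm or the gripper's body presses on something with over 40 N, if the wrist force passes 120 N, or if a joint passes its speed limit or range.

ROBOT

A 6-joint arm with a two-finger parallel gripper is mounted at the origin on the work surface. World frame = base frame: x ahead of the robot, y to its left, z up, the work surface at z = 0. Lengths are in m, angles in degrees, forces in N, time in s.
With the tool pointing down it reaches from about 0.4 to 0.825 m from the base axis. Payload 7 kg.
Tool frame: the origin (TCP) lies at the very end of the fingers, on their centre line; the grasp point (between the pads) lies tcp_to_grasp behind it (tcp_to_grasp is the distance from the TCP to the grasp point, in m); x points along the fingers, y is the direction in which the jaws open and shut, and the axes are right-handed (so a half turn about x gives the same grasp; the last joint's range is limited). The gripper opens to 88 mm and grips with 3 to 60 N. Pads are 19 mm wide; open, the fingers measure 130 mm over their backs; the gripper's body (78 mm by 193 mm) begins 47 mm behind the grasp point.
Start: joints at [-49.67, 20.546, 0.682, 0, -70.136, -16.507], TCP at [0.273, -0.617, 0.227] pointing down, gripper open.
Joint ranges: [-176.03, 176.03], [-82.01, 121.73], [-58.28, 71.71], [-173.87, 95.51], [-174.79, -0.11], [-173.66, 173.66]. Speed limits (degrees/s): [136.94, 136.94, 172.46, 180, 180, 180].

INTERFACE

Orientations are given as [roll, pitch, yaw] about the fixed x, y, z axes, in that order (R = Rz(yaw) Ry(pitch) Rx(roll)).
In Python, from plant import * gives the robot as it stands. The module is installed in compiled form; this text tells all that it offers.
- The arm moves only by the shell command python3 -m pendant 'ROWS'. ROWS is JSON, a list of rows, each an object with "claw": the finger opening in mm, from 0 to 87.6; "linear": the shift along the tool's x, y, z in mm, a list of three; "twist": the turn about the tool's x in rad. In form: [{"claw": claw, "linear": [tx, ty, tz], "twist": twist}, ...]. A call has exactly 10 rows; each row shifts and turns the commanded pose from where the row before left it, along the tool's axes as they then stand; what a row does not reach is not made up. A row lasts 1/12 s, in which the tool goes at most 41.7 mm and 7.16 degrees, less where a joint would pass 70% of its speed; a pose out of reach is approached as far as the arm can. A call with a gripper value outside its range is refused whole. The fingers move at their own pace and stop on an object; the grip force is fixed at half the most. Time passes only in rows, so rows that do not move let the fingers close, or fill a call up. It gives the time, the measured TCP pose, the force and the opening at its end, in the units of the state.
- get_obs(): the state, without advancing time (a new reading comes with each control period).
- snapshot(name): name is "scene" or "side" or "wrist"; returns (picture, depth): 384x512x3 uint8, red, green, blue; 384x512 float32, m along the optical axis (not along the pixel's ray), 0 where there is no reading.
- camera_params(name): a dict with "fx", "fy", "cx", "cy" (pixels), "rvec" (rotation vector, rad) and "tvec" (3), from world to camera coordinates, as OpenCV has them. Camera axes: x right, y down, z forward; pixel columns grow to the right and rows downward; lengths in m; the calibration is good to about 2 mm. A picture is of the moment at which its call begins: read the wrist's pose just before it. camera_params takes no time and is no camera call; for the wrist camera it gives the pose at the moment of the call.
- close_job(): hands the job in, once; it reports no verdict.
Trained networks look in the newest picture that a camera, given by its name, has taken for a name from the list of things; names that differ only in an ending like _2 or _b are one class to them, and where a whole thing is asked for, a point or a joint stands for the part that bears it (a point fixed in the world has none). Each returns a list of dicts, best first, with "confidence" (0 to 1); they miss things now and then, are a little off and sometimes report something else, mostly with a low value. They report only what shows in the picture. A call takes as long as a camera call. They do not tell look-alikes from the thing itself.
- boxes_of(camera, target): "xy" ([column, row] in pixels, amid what is visible of it).
The state is a dict: "clock": time; "joint_pos": joint angles; "qvel": joint speeds; "tau": joint torques, N m; "tool_pos": TCP position; "orientation": TCP orientation; "force": force on the tool from outside, world axes, zero at the start; "moment": the same for the moment, N m; "opening": finger opening in m.
Only numpy, scipy, OpenCV 4.12 (cv2) and the standard library are available. Lean on these libraries where they do the work, as an engineer would, in place of code of your own. Each camera call takes 0.05 s, during which the arm holds its last target. There are 200 camera calls.

## Working session

There is one attempt and no reset: what is moved stays moved. The work goes in short steps, Python scripts to look and compute and a shell command to move; the robot and the scene stay as the last step left them, time stands still between calls to the robot, and variables do not carry over. Pictures are saved under pics/ and viewed, about 8 in all and at most 12, crops included, and the job is handed in when it is done.

```bash
mkdir -p pics; cat > h.py <<'E'
from plant import *
import numpy as np, cv2
from scipy.spatial.transform import Rotation as Ro
def cam(n):
    p=camera_params(n);R=cv2.Rodrigues(np.array(p['rvec'],float))[0];t=np.array(p['tvec'],float).ravel()
    return p,R,t
def cloud(n):
    p,R,t=cam(n);im,d=snapshot(n)
    v,u=np.mgrid[:d.shape[0],:d.shape[1]]
    P=np.stack([(u-p['cx'])/p['fx']*d,(v-p['cy'])/p['fy']*d,d],-1)
    W=(P-t)@R
    W[d==0]=np.nan
    return im,W
def save(im,f): cv2.imwrite('pics/'+f,cv2.cvtColor(im,cv2.COLOR_RGB2BGR))
E
python3 - <<'E'
from h import *
o=get_obs();print({k:np.round(v,3) for k,v in o.items()})
ims=[]
for n in ['scene','side']:
    im,W=cloud(n);np.savez('/tmp/'+n,im=im,W=W);ims.append(im)
    for t in ['tube_loose','rack','bottle','pot','case','whistle','shuttlecock','padlock','tape_roll']:
        print(n,t,[(np.round(b['xy']).tolist(),round(b['confidence'],2),np.round(W[int(b['xy'][1]),int(b['xy'][0])],3).tolist()) for b in boxes_of(n,t)])
    p,R,t=cam(n);print(n,'campos',-R.T@t)
save(cv2.resize(ims[0],(800,600)),'scene.png');save(cv2.resize(ims[1],(800,600)),'side.png')
E
```

```text
{'clock': np.float64(0.0), 'joint_pos': array([-4.9669e+01,  2.0591e+01,  6.3500e-01, -2.0000e-02, -7.0136e+01,
       -1.6507e+01]), 'qvel': array([ 0.061, -0.003,  0.004, -0.018, -0.082, -0.021]), 'tau': array([-0.0000e+00, -5.8271e+01,  2.9304e+01,  6.9970e+00,  7.0000e-03,
       -0.0000e+00]), 'tool_pos': array([ 0.272, -0.617,  0.226]), 'orientation': array([ 94.762,  89.906, 118.579]), 'force': array([-0.195, -0.38 ,  0.97 ]), 'moment': array([-0.063, -0.014, -0.011]), 'opening': np.float64(0.088)}
scene tube_loose [([105.0, 250.0], 0.87, [0.547, -0.373, 0.058]), ([168.0, 236.0], 0.81, [0.57, -0.221, 0.059])]
scene rack [([262.0, 230.0], 0.87, [0.64, 0.01, 0.049])]
scene bottle [([349.0, 134.0], 0.7, [0.452, 0.4, 0.131])]
scene pot [([373.0, 186.0], 0.61, [0.6, 0.405, 0.032])]
scene case [([324.0, 258.0], 0.76, [0.781, 0.113, 0.041])]
scene whistle [([188.0, 292.0], 0.61, [0.721, -0.222, 0.022])]
scene shuttlecock [([234.0, 286.0], 0.98, [0.759, -0.121, 0.032])]
scene padlock [([320.0, 142.0], 0.74, [0.338, 0.378, 0.041])]
scene tape_roll [([367.0, 227.0], 0.93, [0.71, 0.306, 0.004]), ([320.0, 141.0], 0.69, [0.338, 0.373, 0.042]), ([218.0, 191.0], 0.58, [0.517, -0.063, 0.116]), ([107.0, 253.0], 0.24, [0.559, -0.37, 0.058])]
scene campos [ 1.25030808 -0.30017013  0.78844941]
side tube_loose [([342.0, 146.0], 0.8, [0.524, -0.355, 0.052])]
side rack [([273.0, 259.0], 0.87, [0.431, 0.1, 0.013])]
side bottle [([174.0, 331.0], 0.56, [nan, nan, nan])]
side pot [([137.0, 280.0], 0.87, [0.658, 0.37, 0.006])]
side case [([175.0, 201.0], 0.96, [0.752, 0.145, 0.044])]
side whistle [([268.0, 145.0], 0.41, [0.716, -0.228, 0.023])]
side shuttlecock [([241.0, 163.0], 0.61, [0.72, -0.103, 0.032])]
side padlock [([220.0, 357.0], 0.76, [0.345, 0.391, 0.04]), ([255.0, 231.0], 0.25, [0.511, 0.075, 0.043])]
side tape_roll [([143.0, 244.0], 0.88, [0.735, 0.282, 0.002])]
side campos [-0.00734141  0.69091796  1.07927661]
```

View pics/scene.png

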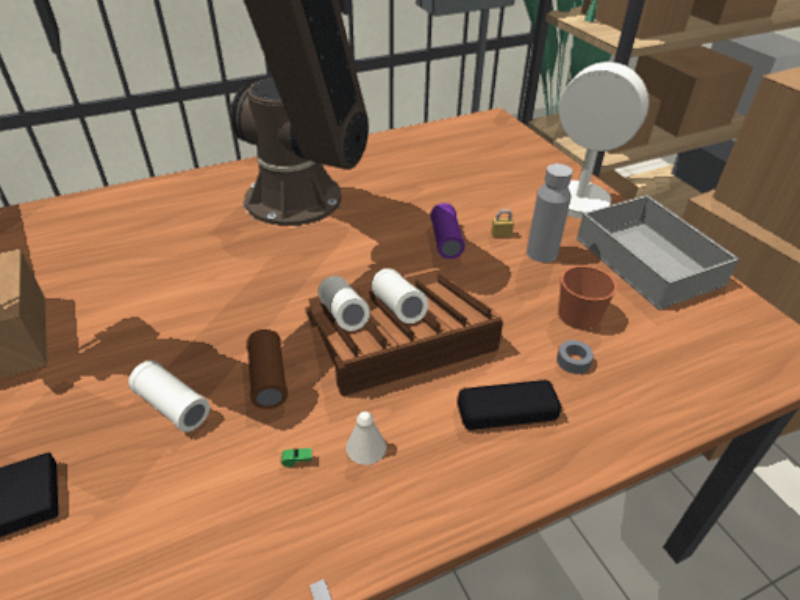

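View pics/side.png

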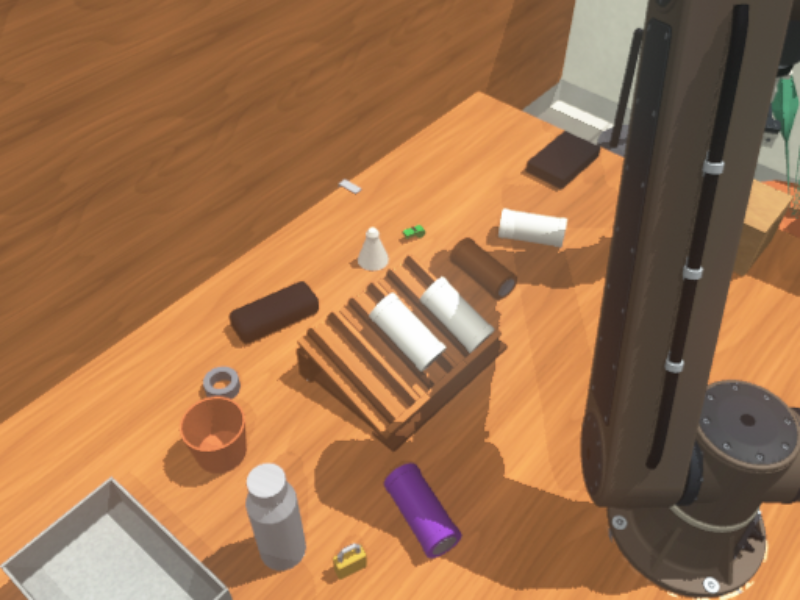

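Scene view (800x600): the white tube at (168,395) is the loose one. The brown tube at (266,368) and the purple one at (447,230) are look-alikes to leave alone. In the rack, the white tubes are at (343,303) in the right-hand lane and (400,295) in the middle lane, and the left lane is empty. Next I'll fit cylinders and check which rack tube is home, with one enlarged crop.

```bash
cat > fit.py <<'E'
from h import *
from scipy.optimize import least_squares
def white(im,W):
    h=cv2.cvtColor(im,cv2.COLOR_RGB2HSV); return (h[...,1]<60)&(h[...,2]>90)&np.isfinite(W[...,0])
def fitcyl(P,tilt=None):
    # axis: point c, yaw, pitch ; radius 28.5..30
    c0=P.mean(0)-[0,0,.02]
    yaw0=PCAyaw(P)
    def ax(q): return np.array([np.cos(q[4])*np.cos(q[3]),np.cos(q[4])*np.sin(q[3]),np.sin(q[4])])
    def f(q):
        a=ax(q);d=P-q[:3];s=d@a;r=np.linalg.norm(d-np.outer(s,a),axis=1)
        return np.append(r-.0287,(s.mean())*1)
    q=least_squares(f,np.r_[c0,yaw0,tilt or 0],loss='soft_l1',f_scale=.002).x
    a=ax(q);s=(P-q[:3])@a; d=P-q[:3]; r=np.linalg.norm(d-np.outer(s,a),axis=1)
    ok=abs(r-.0287)<.006; lo,hi=np.percentile(s[ok],[.5,99.5])
    return q[:3]+a*(lo+hi)/2,np.degrees(q[3:]),hi-lo,np.median(abs(r-.0287)),a
def PCAyaw(P):
    v=np.linalg.svd(P[:,:2]-P[:,:2].mean(0),full_matrices=False)[2][0]
    v=v*np.sign(v[0]); return np.arctan2(v[1],v[0])
E
python3 - <<'E'
from fit import *
Q=[]
for n in ['scene','side']:
    z=np.load(f'/tmp/{n}.npz');im,W=z['im'],z['W'];m=white(im,W)
    m=cv2.erode(m.astype(np.uint8),np.ones((2,2)))
    k,l,st,ce=cv2.connectedComponentsWithStats(m)
    for i in range(1,k):
        P=W[l==i];c=np.nanmedian(P,0)
        if st[i,4]>120 and .3<c[0]<.85 and -.5<c[1]<.2 and .02<c[2]<.2:
            print(n,ce[i].round(),st[i,4],c.round(3)); 
            try:
                r=fitcyl(P,.35 if c[1]>-.2 else 0);print('   ',[np.round(x,4) for x in r[:4]])
            except Exception as e: print(e)
    if n=='scene': save(cv2.resize(im[160:290,80:320],None,fx=3.3,fy=3.3,interpolation=cv2.INTER_CUBIC),'crop.png')
    # rack dark-brown points: rail tops
    h=cv2.cvtColor(im,cv2.COLOR_RGB2HSV)
    Q.append(W[np.isfinite(W[...,0])])
np.save('/tmp/Q.npy',np.vstack(Q))
Q=np.vstack(Q);s=(Q[:,0]>.35)&(Q[:,0]<.8)&(Q[:,1]>-.22)&(Q[:,1]<.25)&(Q[:,2]>.015)&(Q[:,2]<.2)
B=Q[s]; g=np.zeros((480,500),np.float32)
for p in B: 
    i,j=int((.8-p[0])*1000),int((.25-p[1])*1000); g[i,j]=max(g[i,j],p[2])
g=cv2.dilate(g,np.ones((3,3)))
c=cv2.applyColorMap(np.clip(g*1600,0,255).astype(np.uint8),cv2.COLORMAP_JET);cv2.imwrite('pics/top.png',c)
E
```

```text
scene [254. 188.] 559 [0.546 0.03  0.108]
    [array([0.5255, 0.0432, 0.0877]), array([-2.5775, 20.1402]), np.float64(0.124), np.float64(0.0008)]
scene [219. 193.] 498 [ 0.515 -0.061  0.099]
    [array([ 0.4928, -0.0511,  0.0775]), array([-2.2832, 20.1653]), np.float64(0.1201), np.float64(0.0008)]
scene [106. 251.] 1003 [ 0.55  -0.373  0.054]
    [array([ 0.538 , -0.3711,  0.03  ]), array([27.4693, -0.1002]), np.float64(0.1267), np.float64(0.0009)]
scene [234. 283.] 518 [ 0.754 -0.117  0.032]
    [array([ 0.7296, -0.1103,  0.0354]), array([170.3107,  72.157 ]), np.float64(0.0854), np.float64(0.0012)]
side [341. 146.] 669 [ 0.524 -0.356  0.049]
    [array([ 0.5335, -0.3715,  0.0303]), array([27.2462, -0.2647]), np.float64(0.1236), np.float64(0.0018)]
side [239. 162.] 287 [ 0.727 -0.1    0.031]
    [array([ 0.7471, -0.1168,  0.0348]), array([-34.8923,  73.1363]), np.float64(0.0849), np.float64(0.0016)]
side [292. 201.] 924 [ 0.476 -0.034  0.092]
    [array([ 0.4837, -0.0494,  0.0743]), array([-2.8463, 19.9298]), np.float64(0.1266), np.float64(0.0016)]
side [261. 212.] 987 [0.509 0.058 0.103]
    [array([0.5178, 0.0448, 0.0848]), array([-2.9814, 20.092 ]), np.float64(0.1261), np.float64(0.0015)]
```

View pics/crop.png

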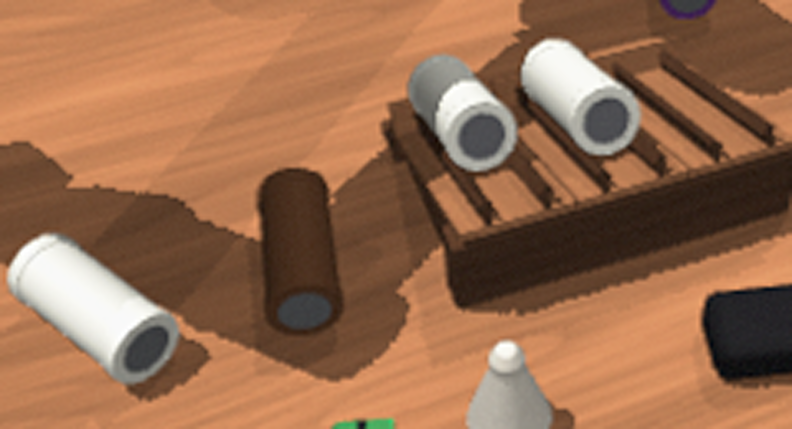

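View pics/top.png

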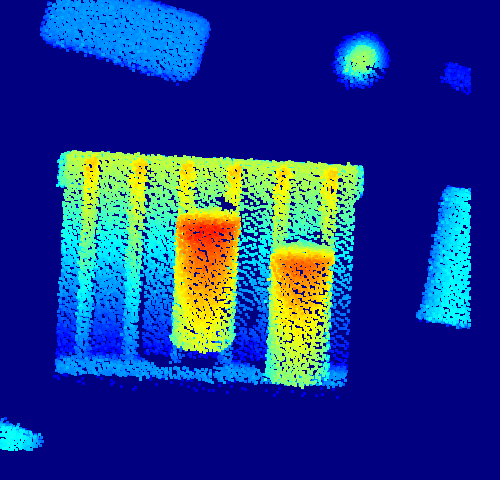

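Only the white tube at (145,308) in the crop is the loose one; the brown tube at (305,250) isn't. The right-lane tube rests on the lip, so it is settled. The middle tube sits about 32 mm short, so it is the stuck one, and the left lane is free. First I'll move behind the stuck tube with the fingers closed.

```bash
python3 -m pendant '[{"claw":0,"linear":[0,0,0],"twist":0.115},{"claw":0,"linear":[0,0,0],"twist":0.115},{"claw":0,"linear":[0,0,0],"twist":0.115},{"claw":0,"linear":[0,0,0],"twist":0.116},{"claw":0,"linear":[0,36,16.9],"twist":0},{"claw":0,"linear":[0,36,16.9],"twist":0},{"claw":0,"linear":[0,36,16.9],"twist":0},{"claw":0,"linear":[0,36,16.9],"twist":0},{"claw":0,"linear":[0,36,16.9],"twist":0},{"claw":0,"linear":[0,36,16.9],"twist":0}]'
python3 -m pendant '[{"claw":0,"linear":[0,36,16.9],"twist":0},{"claw":0,"linear":[0,36,16.9],"twist":0},{"claw":0,"linear":[0,36,16.9],"twist":0},{"claw":0,"linear":[0,36,16.9],"twist":0},{"claw":0,"linear":[0,36,16.9],"twist":0},{"claw":0,"linear":[0,36,16.9],"twist":0},{"claw":0,"linear":[0,36,16.9],"twist":0},{"claw":0,"linear":[0,36,16.9],"twist":0},{"claw":0,"linear":[0,20,9.4],"twist":0},{"claw":0,"linear":[0,0,0],"twist":0}]'
cat > st.py <<'E'
from h import *
o=get_obs();R=Ro.from_euler('xyz',o['orientation'],degrees=True).as_matrix()
print('t',round(float(o['clock']),2),'tcp',np.round(o['tool_pos'],4),'psi',round(np.degrees(np.arctan2(R[1,2],R[0,2])),2),'down',np.round(R[:,0],3),'F',np.round(o['force'],1),'open',round(float(o['opening'])*1e3,1),'tg',tcp_to_grasp)
E
python3 st.py
```

```text
clock: 1.83
tool_pos: [0.3842, -0.4046, 0.2268]
orientation: [-26.7, 90.0, -29.3]
force: [0.6, 0.8, 0.2]
opening: 0.0262
clock: 2.67
tool_pos: [0.5441, -0.1016, 0.2265]
orientation: [16.8, 90.0, 14.5]
force: [0.1, -0.6, -0.7]
opening: 0.0005
t 2.67 tcp [ 0.5441 -0.1016  0.2265] psi -2.38 down [ 0.001  0.    -1.   ] F [ 0.1 -0.6 -0.7] open 0.5 tg 0.0188
```

```bash
python3 -m pendant '[{"claw":0,"linear":[0,36,16.7],"twist":0},{"claw":0,"linear":[0,36,16.7],"twist":0},{"claw":0,"linear":[0,36,16.7],"twist":0},{"claw":0,"linear":[0,36,16.7],"twist":0},{"claw":0,"linear":[0,0,0],"twist":0},{"claw":0,"linear":[30,0,0],"twist":0},{"claw":0,"linear":[30,0,0],"twist":0},{"claw":0,"linear":[30,0,0],"twist":0},{"claw":0,"linear":[0,0,0],"twist":0},{"claw":0,"linear":[0,0,0],"twist":0}]'
python3 st.py; python3 - <<'E'
from h import *
im,W=cloud('scene');im2,W=cloud('side')
save(np.vstack([cv2.resize(im[130:260,180:380],(600,390)),cv2.resize(im2[170:300,190:390],(600,390))])[:, :][:780],'a.png')
i=cv2.imread('pics/a.png');cv2.imwrite('pics/a.png',cv2.resize(i,(460,598)))
E
```

```text
clock: 3.5
tool_pos: [0.6145, 0.035, 0.1357]
orientation: [-151.5, 89.8, -154.0]
force: [0.9, -0.5, 0.9]
opening: 0.0003
t 3.5 tcp [0.6145 0.035  0.1357] psi -2.59 down [-0.003 -0.002 -1.   ] F [ 0.9 -0.5  0.9] open 0.3 tg 0.0188
```

View pics/a.png

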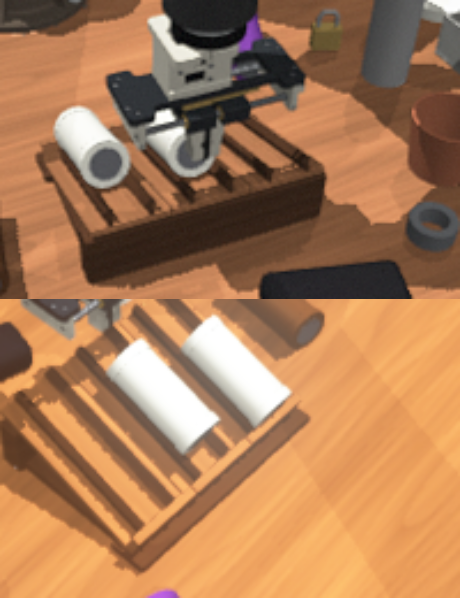

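The picture shows the closed fingers just behind and above the stuck tube's upper end, centred in its lane. Now I'll lower and push along the slope.

```bash
python3 -m pendant '[{"claw":0,"linear":[13,4,0],"twist":0},{"claw":0,"linear":[12,0,0],"twist":0},{"claw":0,"linear":[0,0,0],"twist":0},{"claw":0,"linear":[1.8,0,-5],"twist":0},{"claw":0,"linear":[1.8,0,-5],"twist":0},{"claw":0,"linear":[1.8,0,-5],"twist":0},{"claw":0,"linear":[1.8,0,-5],"twist":0},{"claw":0,"linear":[1.5,0,-4],"twist":0},{"claw":0,"linear":[1.5,0,-4],"twist":0},{"claw":0,"linear":[0,0,0],"twist":0}]'
python3 st.py
python3 -m pendant '[{"claw":0,"linear":[1.1,0,-3],"twist":0},{"claw":0,"linear":[1.1,0,-3],"twist":0},{"claw":0,"linear":[1.1,0,-3],"twist":0},{"claw":0,"linear":[1.1,0,-3],"twist":0},{"claw":0,"linear":[0.7,0,-2],"twist":0},{"claw":0,"linear":[0.7,0,-2],"twist":0},{"claw":0,"linear":[0.7,0,-2],"twist":0},{"claw":0,"linear":[0.4,0,-1],"twist":0},{"claw":0,"linear":[0,0,0],"twist":0},{"claw":0,"linear":[0,0,0],"twist":0}]'
python3 st.py
```

```text
clock: 4.43
tool_pos: [0.587, 0.0411, 0.1017]
orientation: [18.6, 90.0, 16.0]
force: [0.1, 0.2, -0.1]
opening: 0.0004
t 4.43 tcp [0.587  0.0411 0.1017] psi -2.57 down [ 0.001  0.    -1.   ] F [ 0.1  0.2 -0.1] open 0.4 tg 0.0188
clock: 5.27
tool_pos: [0.5681, 0.0418, 0.0942]
orientation: [-168.3, 90.0, -170.9]
force: [0.1, -0.2, -0.2]
opening: 0.0005
t 5.27 tcp [0.5681 0.0418 0.0942] psi -2.59 down [-0.001 -0.    -1.   ] F [ 0.1 -0.2 -0.2] open 0.5 tg 0.0188
```

```bash
python3 -m pendant '[{"claw":0,"linear":[0.5,0,-1.5],"twist":0},{"claw":0,"linear":[0.5,0,-1.5],"twist":0},{"claw":0,"linear":[0.4,0,-1],"twist":0},{"claw":0,"linear":[0.4,0,-1],"twist":0},{"claw":0,"linear":[0,0,0],"twist":0},{"claw":0,"linear":[0,0,0],"twist":0},{"claw":0,"linear":[0,0,0],"twist":0},{"claw":0,"linear":[0,0,0],"twist":0},{"claw":0,"linear":[0,0,0],"twist":0},{"claw":0,"linear":[0,0,0],"twist":0}]'
python3 st.py;cat > tubes.py <<'E'
from fit import *
def run(names=('scene','side')):
  for n in names:
    im,W=cloud(n);m=cv2.erode(white(im,W).astype(np.uint8),np.ones((2,2)))
    k,l,st,ce=cv2.connectedComponentsWithStats(m)
    for i in range(1,k):
        P=W[l==i];c=np.nanmedian(P,0)
        if st[i,4]>120 and .3<c[0]<.68 and -.5<c[1]<.2 and .02<c[2]<.15:
            try:
                r=fitcyl(P,.35 if c[1]>-.2 else 0);a=r[4];print(n,ce[i].round(),[np.round(x,4) for x in r[:4]],'lo',np.round(r[0]-a*r[2]/2,4),'hi',np.round(r[0]+a*r[2]/2,4))
            except Exception as e: print(e)
if __name__=='__main__': run()
E
python3 tubes.py
```

```text
clock: 6.1
tool_pos: [0.5634, 0.042, 0.0926]
orientation: [-160.4, 90.0, -163.0]
force: [0.1, 0.1, -0.5]
opening: 0.0007
t 6.1 tcp [0.5634 0.042  0.0926] psi -2.6 down [-0. -0. -1.] F [ 0.1  0.1 -0.5] open 0.7 tg 0.0188
scene [219. 192.] [array([ 0.4915, -0.0511,  0.0773]), array([-1.034 , 22.2198]), np.float64(0.1249), np.float64(0.0013)] lo [ 0.4337 -0.0501  0.0537] hi [ 0.5493 -0.0521  0.1009]
scene [256. 193.] [array([0.5424, 0.0456, 0.1052]), array([30.9043, 67.2402]), np.float64(0.0739), np.float64(0.0024)] lo [0.5301 0.0382 0.0711] hi [0.5547 0.0529 0.1393]
scene [106. 252.] [array([ 0.5383, -0.3709,  0.03  ]), array([27.8742,  0.115 ]), np.float64(0.1258), np.float64(0.0009)] lo [ 0.4827 -0.4003  0.0299] hi [ 0.594  -0.3414  0.0302]
side [341. 146.] [array([ 0.5335, -0.3716,  0.0304]), array([27.4388, -0.324 ]), np.float64(0.1241), np.float64(0.002)] lo [ 0.4785 -0.4002  0.0308] hi [ 0.5886 -0.3431  0.0301]
side [292. 201.] [array([ 0.4834, -0.0496,  0.0742]), array([-2.7804, 19.913 ]), np.float64(0.1264), np.float64(0.0014)] lo [ 0.4241 -0.0467  0.0527] hi [ 0.5428 -0.0525  0.0958]
side [267. 219.] [array([0.4957, 0.0458, 0.0769]), array([-2.9563, 20.3012]), np.float64(0.1394), np.float64(0.0014)] lo [0.4304 0.0491 0.0527] hi [0.5609 0.0424 0.1011]
```

```bash
python3 -m pendant '[{"claw":0,"linear":[0.4,0,-1],"twist":0},{"claw":0,"linear":[0.4,0,-1],"twist":0},{"claw":0,"linear":[0.4,0,-1],"twist":0},{"claw":0,"linear":[0,0,0],"twist":0},{"claw":0,"linear":[0,0,0],"twist":0},{"claw":0,"linear":[0,0,0],"twist":0},{"claw":0,"linear":[0,0,0],"twist":0},{"claw":0,"linear":[0,0,0],"twist":0},{"claw":0,"linear":[0,0,0],"twist":0},{"claw":0,"linear":[0,0,0],"twist":0}]'
python3 st.py
```

```text
clock: 7.03
tool_pos: [0.5616, 0.0424, 0.0921]
orientation: [11.0, 89.9, 8.4]
force: [4.8, -2.1, 2.3]
opening: 0.0002
t 7.03 tcp [0.5616 0.0424 0.0921] psi -2.57 down [ 0.002  0.    -1.   ] F [ 4.8 -2.1  2.3] open 0.2 tg 0.0188
```

The 4.8 N rise means the tube is against the lip. Backing off upward and going to the loose tube.

```bash
python3 -m pendant '[{"claw":0,"linear":[-5,0,13],"twist":0},{"claw":0,"linear":[-35,0,3],"twist":0},{"claw":0,"linear":[-35,0,0],"twist":0},{"claw":0,"linear":[-35,0,0],"twist":0},{"claw":0,"linear":[-25,0,0],"twist":0},{"claw":86,"linear":[0,-37.7,-2],"twist":0},{"claw":86,"linear":[0,-37.7,-2],"twist":0},{"claw":86,"linear":[0,-37.7,-2],"twist":0},{"claw":86,"linear":[0,-37.7,-2],"twist":0},{"claw":86,"linear":[0,-37.7,-2],"twist":0}]'
python3 -m pendant '[{"claw":86,"linear":[0,-37.7,-2],"twist":0},{"claw":86,"linear":[0,-37.7,-2],"twist":0},{"claw":86,"linear":[0,-37.7,-2],"twist":0},{"claw":86,"linear":[0,-37.7,-2],"twist":0},{"claw":86,"linear":[0,-37.7,-2],"twist":-0.104},{"claw":86,"linear":[0,0,0],"twist":-0.104},{"claw":86,"linear":[0,0,0],"twist":-0.104},{"claw":86,"linear":[0,0,0],"twist":-0.104},{"claw":86,"linear":[0,0,0],"twist":-0.106},{"claw":86,"linear":[0,0,0],"twist":0}]'
python3 st.py; python3 tubes.py
```

```text
clock: 7.87
tool_pos: [0.5563, -0.1475, 0.2259]
orientation: [160.9, 89.9, 158.4]
force: [0.9, -0.3, -0.1]
opening: 0.0281
clock: 8.7
tool_pos: [0.5385, -0.3338, 0.2255]
orientation: [118.2, 89.8, 145.7]
force: [0.0, 0.7, 0.3]
opening: 0.0858
t 8.7 tcp [ 0.5385 -0.3338  0.2255] psi 27.55 down [-0.002  0.002 -1.   ] F [0.  0.7 0.3] open 85.8 tg 0.0188
scene [250. 184.] [array([0.4962, 0.0446, 0.0772]), array([-2.6016, 20.0083]), np.float64(0.1252), np.float64(0.0008)] lo [0.4374 0.0473 0.0557] hi [0.5549 0.042  0.0986]
scene [218. 192.] [array([ 0.4914, -0.0511,  0.077 ]), array([-2.0695, 20.0887]), np.float64(0.1241), np.float64(0.0008)] lo [ 0.4332 -0.049   0.0557] hi [ 0.5497 -0.0532  0.0983]
scene [106. 252.] [array([ 0.5381, -0.371 ,  0.0301]), array([2.77347e+01, 4.00000e-03]), np.float64(0.1266), np.float64(0.0009)] lo [ 0.4821 -0.4005  0.0301] hi [ 0.5941 -0.3416  0.0301]
side [341. 146.] [array([ 0.5335, -0.3716,  0.0305]), array([27.3556,  0.2998]), np.float64(0.124), np.float64(0.002)] lo [ 0.4785 -0.4001  0.0302] hi [ 0.5886 -0.3431  0.0308]
side [292. 201.] [array([ 0.4838, -0.0495,  0.0743]), array([-2.9294, 19.9619]), np.float64(0.1254), np.float64(0.0015)] lo [ 0.4249 -0.0465  0.0529] hi [ 0.5427 -0.0525  0.0957]
side [269. 221.] [array([0.4878, 0.0463, 0.0741]), array([-2.6592, 19.8972]), np.float64(0.126), np.float64(0.0014)] lo [0.4286 0.049  0.0527] hi [0.547  0.0435 0.0955]
```

Both racked tubes now fit at the same lane position (offset 96 mm across, 0 along). Descending over the loose tube.

```bash
python3 -m pendant '[{"claw":86,"linear":[0,-32,-19.4],"twist":0},{"claw":86,"linear":[0,0,0],"twist":0},{"claw":86,"linear":[36,0,0],"twist":0},{"claw":86,"linear":[36,0,0],"twist":0},{"claw":86,"linear":[36,0,0],"twist":0},{"claw":86,"linear":[20,0,0],"twist":0},{"claw":86,"linear":[0,0,0],"twist":0},{"claw":86,"linear":[0,0,0],"twist":0},{"claw":86,"linear":[0,0,0],"twist":0},{"claw":86,"linear":[0,0,0],"twist":0}]' >/dev/null; python3 st.py
```

```text
t 9.63 tcp [ 0.5383 -0.3721  0.1008] psi 27.29 down [ 0.003 -0.001 -1.   ] F [0.2 0.1 0.6] open 86.1 tg 0.0188
```

```bash
python3 -m pendant '[{"claw":86,"linear":[25,2,-1.5],"twist":0},{"claw":86,"linear":[25,0,0],"twist":0},{"claw":86,"linear":[25,0,0],"twist":0},{"claw":86,"linear":[13,0,0],"twist":0},{"claw":86,"linear":[0,0,0],"twist":0},{"claw":86,"linear":[0,0,0],"twist":0},{"claw":66,"linear":[0,0,0],"twist":0},{"claw":60,"linear":[0,0,0],"twist":0},{"claw":50,"linear":[0,0,0],"twist":0},{"claw":50,"linear":[0,0,0],"twist":0}]' >/dev/null; python3 st.py
python3 -m pendant '[{"claw":50,"linear":[0,0,0],"twist":0},{"claw":50,"linear":[0,0,0],"twist":0},{"claw":50,"linear":[0,0,0],"twist":0},{"claw":50,"linear":[0,0,0],"twist":0},{"claw":50,"linear":[-20,0,0],"twist":0},{"claw":50,"linear":[-35,0,0],"twist":0},{"claw":50,"linear":[-35,0,0],"twist":0},{"claw":50,"linear":[-35,0,0],"twist":0},{"claw":50,"linear":[-35,0,0],"twist":0},{"claw":50,"linear":[-35,0,0],"twist":0}]' >/dev/null; python3 st.py
```

```text
t 10.47 tcp [ 0.5353 -0.3707  0.0117] psi 27.32 down [ 0.002 -0.001 -1.   ] F [0.3 0.4 1.5] open 64.9 tg 0.0188
t 11.3 tcp [ 0.5341 -0.3702  0.2067] psi 27.31 down [-0.001  0.001 -1.   ] F [ 0.6 -0.7 -1. ] open 56.4 tg 0.0188
```

Held, opening 56.4 mm. The finger tips now sit 18.8 mm below the tube axis, so they would hit the rails, which are 30 mm wide with tops 16 mm down. I'll set it back and regrip about 9 mm higher.

```bash
python3 -m pendant '[{"claw":50,"linear":[36,0,0],"twist":0},{"claw":50,"linear":[36,0,0],"twist":0},{"claw":50,"linear":[36,0,0],"twist":0},{"claw":50,"linear":[36,0,0],"twist":0},{"claw":50,"linear":[25,0,0],"twist":0},{"claw":50,"linear":[15,0,0],"twist":0},{"claw":50,"linear":[8,0,0],"twist":0},{"claw":50,"linear":[2.5,0,0],"twist":0},{"claw":50,"linear":[0,0,0],"twist":0},{"claw":50,"linear":[0,0,0],"twist":0}]' >/dev/null; python3 st.py
python3 -m pendant '[{"claw":62,"linear":[0,0,0],"twist":0},{"claw":62,"linear":[0,0,0],"twist":0},{"claw":62,"linear":[0,0,0],"twist":0},{"claw":62,"linear":[-4,0,0],"twist":0},{"claw":62,"linear":[-5,0,0],"twist":0},{"claw":62,"linear":[0,0,0],"twist":0},{"claw":58,"linear":[0,0,0],"twist":0},{"claw":50,"linear":[0,0,0],"twist":0},{"claw":50,"linear":[0,0,0],"twist":0},{"claw":50,"linear":[0,0,0],"twist":0}]' >/dev/null; python3 st.py
```

```text
t 12.13 tcp [ 0.5349 -0.3706  0.0113] psi 27.32 down [ 0. -0. -1.] F [ 0.6 -0.1 -0.7] open 56.3 tg 0.0188
t 12.97 tcp [ 0.5349 -0.3705  0.0202] psi 27.32 down [ 0. -0. -1.] F [-0.6 -0.1  3.4] open 56.3 tg 0.0188
```

```bash
python3 -m pendant '[{"claw":50,"linear":[0,0,0],"twist":0},{"claw":50,"linear":[0,0,0],"twist":0},{"claw":50,"linear":[-15,0,0],"twist":0},{"claw":50,"linear":[-35,0,0],"twist":0},{"claw":50,"linear":[-35,0,0],"twist":0},{"claw":50,"linear":[-35,0,0],"twist":0},{"claw":50,"linear":[-35,0,0],"twist":0},{"claw":50,"linear":[-35,0,0],"twist":0},{"claw":50,"linear":[-20,0,0],"twist":0.104},{"claw":50,"linear":[0,0,0],"twist":0.104}]' >/dev/null; python3 -m pendant '[{"claw":50,"linear":[0,0,0],"twist":0.104},{"claw":50,"linear":[0,0,0],"twist":0.104},{"claw":50,"linear":[0,0,0],"twist":0.106},{"claw":50,"linear":[0,36,0],"twist":0},{"claw":50,"linear":[0,36,0],"twist":0},{"claw":50,"linear":[0,36,0],"twist":0},{"claw":50,"linear":[0,36,0],"twist":0},{"claw":50,"linear":[0,36,0],"twist":0},{"claw":50,"linear":[0,36,0],"twist":0},{"claw":50,"linear":[0,36,0],"twist":0}]' >/dev/null;python3 st.py
```

```text
t 14.63 tcp [ 0.5454 -0.117   0.2294] psi -2.61 down [-0.001  0.    -1.   ] F [ 1.5  0.5 -0.9] open 56.4 tg 0.0188
```

```bash
python3 -m pendant '[{"claw":50,"linear":[0,36,-4],"twist":0},{"claw":50,"linear":[0,36,-4],"twist":0},{"claw":50,"linear":[0,36,-4],"twist":0},{"claw":50,"linear":[0,36,-4],"twist":0},{"claw":50,"linear":[0,36,-4],"twist":0},{"claw":50,"linear":[0,36,-4],"twist":0},{"claw":50,"linear":[0,30,-3],"twist":0},{"claw":50,"linear":[0,9,-1],"twist":0},{"claw":50,"linear":[20,0,0],"twist":0},{"claw":50,"linear":[0,0,0],"twist":0}]' >/dev/null; python3 st.py
python3 - <<'E'
from h import *
im,W=cloud('scene');im2,W=cloud('side')
save(np.hstack([cv2.resize(im[90:260,180:380],(400,340)),cv2.resize(im2[100:300,150:385],(400,340))]),'b.png')
E
```

```text
t 15.47 tcp [0.5275 0.1375 0.2065] psi -2.54 down [-0.005 -0.002 -1.   ] F [-0.7 -0.4 -2. ] open 56.1 tg 0.0188
```

View pics/b.png

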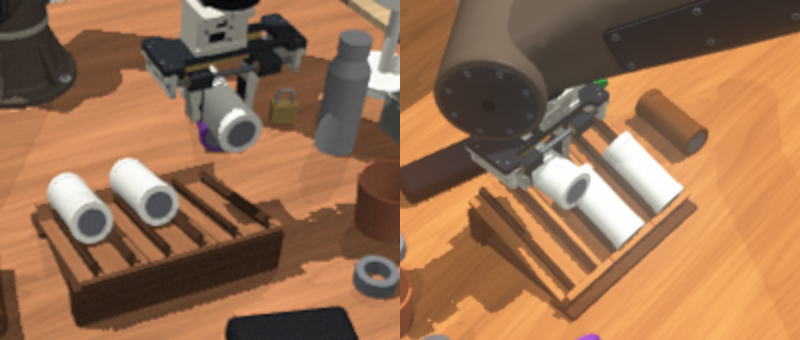

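The tube is held level over the empty left lane and clear of its neighbours. Lowering to just above first contact, then gently pressing so the rails tilt it.

```bash
python3 -m pendant '[{"claw":50,"linear":[25,2.2,2],"twist":0},{"claw":50,"linear":[25,0,0],"twist":0},{"claw":50,"linear":[20,0,0],"twist":0},{"claw":50,"linear":[12,0,0],"twist":0},{"claw":50,"linear":[6,0,0],"twist":0},{"claw":50,"linear":[0,0,0],"twist":0},{"claw":50,"linear":[0,0,0],"twist":0},{"claw":50,"linear":[3,0,0],"twist":0},{"claw":50,"linear":[3,0,0],"twist":0},{"claw":50,"linear":[0,0,0],"twist":0}]' >/dev/null; python3 st.py
python3 -m pendant '[{"claw":50,"linear":[2,0,0],"twist":0},{"claw":50,"linear":[2,0,0],"twist":0},{"claw":50,"linear":[2,0,0],"twist":0},{"claw":50,"linear":[2,0,0],"twist":0},{"claw":50,"linear":[0,0,0],"twist":0},{"claw":50,"linear":[0,0,0],"twist":0},{"claw":50,"linear":[0,0,0],"twist":0},{"claw":50,"linear":[0,0,0],"twist":0},{"claw":50,"linear":[0,0,0],"twist":0},{"claw":50,"linear":[0,0,0],"twist":0}]' >/dev/null; python3 st.py
```

```text
t 16.4 tcp [0.5318 0.1394 0.1161] psi -2.6 down [ 0.  0. -1.] F [-0.3  0.5 -1.6] open 56.5 tg 0.0188
t 17.23 tcp [0.5318 0.1394 0.1081] psi -2.59 down [ 0.  0. -1.] F [-0.5  0.7 -1. ] open 56.3 tg 0.0188
```

```bash
python3 -m pendant '[{"claw":50,"linear":[2,0,0],"twist":0},{"claw":50,"linear":[2,0,0],"twist":0},{"claw":50,"linear":[2,0,0],"twist":0},{"claw":50,"linear":[2,0,0],"twist":0},{"claw":50,"linear":[0,0,0],"twist":0},{"claw":50,"linear":[0,0,0],"twist":0},{"claw":50,"linear":[0,0,0],"twist":0},{"claw":50,"linear":[0,0,0],"twist":0},{"claw":50,"linear":[0,0,0],"twist":0},{"claw":50,"linear":[0,0,0],"twist":0}]' >/dev/null; python3 st.py
python3 - <<'E'
from h import *
im,W=cloud('side');save(cv2.resize(im[140:300,180:380],(600,480)),'c.png')
E
```

```text
t 18.07 tcp [0.5317 0.1392 0.1   ] psi -2.6 down [-0. -0. -1.] F [-0.8 -1.  -0.2] open 56.3 tg 0.0188
```

View pics/c.png

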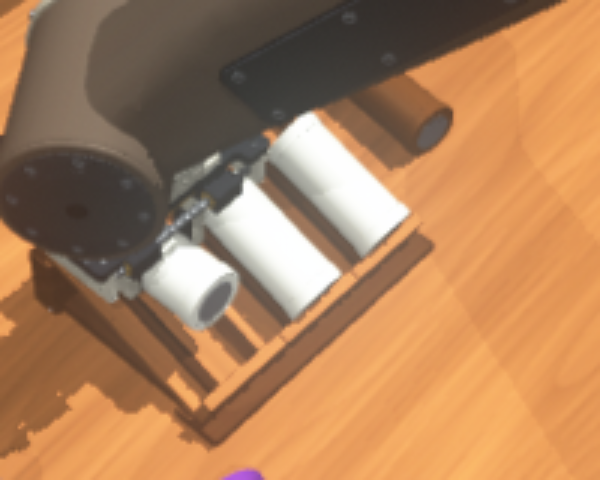

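The tube is in the lane, still level, with its upper end about to touch. Continuing down in small steps while watching force.

```bash
python3 -m pendant '[{"claw":50,"linear":[1,0,0],"twist":0},{"claw":50,"linear":[1,0,0],"twist":0},{"claw":50,"linear":[1,0,0],"twist":0},{"claw":50,"linear":[1,0,0],"twist":0},{"claw":50,"linear":[1,0,0],"twist":0},{"claw":50,"linear":[0,0,0],"twist":0},{"claw":50,"linear":[0,0,0],"twist":0},{"claw":50,"linear":[0,0,0],"twist":0},{"claw":50,"linear":[0,0,0],"twist":0},{"claw":50,"linear":[0,0,0],"twist":0}]' >/dev/null; python3 st.py

```

```text
t 18.95 tcp [0.531  0.1389 0.0947] psi -2.6 down [-0.001 -0.001 -1.   ] F [-5.1 -1.9  4.4] open 56.8 tg 0.0188
```

```bash
python3 -m pendant '[{"claw":50,"linear":[1,0,0],"twist":0},{"claw":50,"linear":[1,0,0],"twist":0},{"claw":50,"linear":[1,0,0],"twist":0},{"claw":50,"linear":[1,0,0],"twist":0},{"claw":50,"linear":[0,0,0],"twist":0},{"claw":50,"linear":[0,0,0],"twist":0},{"claw":50,"linear":[0,0,0],"twist":0},{"claw":50,"linear":[0,0,0],"twist":0},{"claw":50,"linear":[0,0,0],"twist":0},{"claw":50,"linear":[0,0,0],"twist":0}]' >/dev/null; python3 st.py
python3 tubes.py
```

```text
t 19.78 tcp [0.5306 0.1389 0.0905] psi -2.61 down [-0.002 -0.001 -1.   ] F [-5.1 -2.2  3.2] open 56.3 tg 0.0188
scene [292. 181.] [array([0.5626, 0.1405, 0.1068]), array([-9.3498,  6.5187]), np.float64(0.0724), np.float64(0.0021)] lo [0.5271 0.1464 0.1027] hi [0.5981 0.1347 0.1109]
scene [250. 184.] [array([0.4962, 0.0445, 0.0772]), array([-2.5038, 20.2872]), np.float64(0.1215), np.float64(0.0008)] lo [0.4393 0.047  0.0561] hi [0.5531 0.0421 0.0982]
scene [218. 192.] [array([ 0.4917, -0.0512,  0.0771]), array([-2.0969, 20.1238]), np.float64(0.1224), np.float64(0.0009)] lo [ 0.4343 -0.0491  0.0561] hi [ 0.5492 -0.0533  0.0982]
side [269. 219.] [array([0.4809, 0.0916, 0.1167]), array([85.7154, 15.3662]), np.float64(0.3166), np.float64(0.0122)] lo [ 0.4695 -0.0607  0.0748] hi [0.4923 0.2438 0.1587]
```

The force is steady at about 5 N while the tube tilts. Continuing.

```bash
python3 -m pendant '[{"claw":50,"linear":[1,0,0],"twist":0},{"claw":50,"linear":[1,0,0],"twist":0},{"claw":50,"linear":[1,0,0],"twist":0},{"claw":50,"linear":[1,0,0],"twist":0},{"claw":50,"linear":[1,0,0],"twist":0},{"claw":50,"linear":[1,0,0],"twist":0},{"claw":50,"linear":[1,0,0],"twist":0},{"claw":50,"linear":[0,0,0],"twist":0},{"claw":50,"linear":[0,0,0],"twist":0},{"claw":50,"linear":[0,0,0],"twist":0}]' >/dev/null; python3 st.py
python3 -m pendant '[{"claw":50,"linear":[1,0,0],"twist":0},{"claw":50,"linear":[1,0,0],"twist":0},{"claw":50,"linear":[0,0,0],"twist":0},{"claw":50,"linear":[0,0,0],"twist":0},{"claw":50,"linear":[0,0,0],"twist":0},{"claw":50,"linear":[0,0,0],"twist":0},{"claw":50,"linear":[0,0,0],"twist":0},{"claw":50,"linear":[0,0,0],"twist":0},{"claw":50,"linear":[0,0,0],"twist":0},{"claw":50,"linear":[0,0,0],"twist":0}]' >/dev/null; python3 st.py
python3 - <<'E'
from h import *
im,W=cloud('scene');im2,W=cloud('side')
save(np.hstack([cv2.resize(im[130:260,230:380],(400,347)),cv2.resize(im2[150:300,200:350],(400,347))]),'d.png')
E
```

```text
t 20.72 tcp [0.5305 0.1389 0.0834] psi -2.61 down [-0.002 -0.001 -1.   ] F [-5.8 -2.   3.7] open 56.4 tg 0.0188
t 21.55 tcp [0.5306 0.1389 0.0814] psi -2.61 down [-0.002 -0.001 -1.   ] F [-5.3 -1.   3.7] open 55.8 tg 0.0188
```

View pics/d.png

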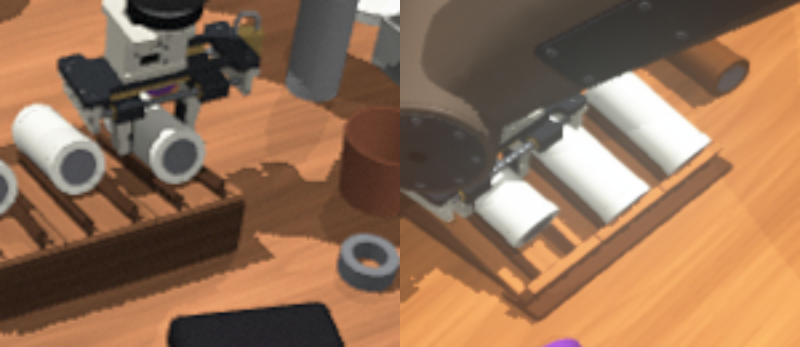

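The tube is now tilted nearly parallel to its neighbours. A last few millimetres until the lower end seats.

```bash
python3 -m pendant '[{"claw":50,"linear":[1,0,0],"twist":0},{"claw":50,"linear":[1,0,0],"twist":0},{"claw":50,"linear":[0.5,0,0],"twist":0},{"claw":50,"linear":[0,0,0],"twist":0},{"claw":50,"linear":[0,0,0],"twist":0},{"claw":50,"linear":[0,0,0],"twist":0},{"claw":50,"linear":[0,0,0],"twist":0},{"claw":50,"linear":[0,0,0],"twist":0},{"claw":50,"linear":[0,0,0],"twist":0},{"claw":50,"linear":[0,0,0],"twist":0}]' >/dev/null; python3 st.py;python3 tubes.py
```

```text
t 22.48 tcp [0.5307 0.1389 0.079 ] psi -2.61 down [-0.002 -0.001 -1.   ] F [-4.7 -2.5  1.7] open 56.2 tg 0.0188
scene [292. 183.] [array([0.5643, 0.1414, 0.1032]), array([-13.176 ,  14.1788]), np.float64(0.07), np.float64(0.0024)] lo [0.5312 0.1491 0.0946] hi [0.5973 0.1336 0.1118]
scene [250. 184.] [array([0.4971, 0.0446, 0.0774]), array([-2.3755, 20.3421]), np.float64(0.1226), np.float64(0.0008)] lo [0.4396 0.047  0.0561] hi [0.5545 0.0422 0.0987]
scene [218. 192.] [array([ 0.4916, -0.0512,  0.0771]), array([-2.0165, 20.1645]), np.float64(0.1239), np.float64(0.0009)] lo [ 0.4335 -0.0492  0.0557] hi [ 0.5497 -0.0533  0.0984]
side [270. 220.] [array([0.4769, 0.0826, 0.1131]), array([83.233 ,  6.0194]), np.float64(0.305), np.float64(0.0114)] lo [ 0.459  -0.068   0.0971] hi [0.4948 0.2332 0.1291]
```

```bash
python3 -m pendant '[{"claw":50,"linear":[0.5,0,0],"twist":0},{"claw":50,"linear":[0.5,0,0],"twist":0},{"claw":50,"linear":[0.5,0,0],"twist":0},{"claw":50,"linear":[0,0,0],"twist":0},{"claw":50,"linear":[0,0,0],"twist":0},{"claw":50,"linear":[0,0,0],"twist":0},{"claw":50,"linear":[0,0,0],"twist":0},{"claw":50,"linear":[0,0,0],"twist":0},{"claw":50,"linear":[0,0,0],"twist":0},{"claw":50,"linear":[0,0,0],"twist":0}]' >/dev/null; python3 st.py
cat > free.py <<'E'
from fit import *
im,W=cloud('side');m=white(im,W)&(W[...,1]>.105)&(W[...,1]<.18)&(W[...,0]<.518)&(W[...,0]>.41)&(W[...,2]>.06)
P=W[m]; print(len(P)); yaw=np.radians(-2.6);f=np.array([np.cos(yaw),np.sin(yaw)]);l=np.array([-f[1],f[0]])
s=P[:,:2]@f;y=P[:,:2]@l;z=P[:,2]
# q: y0,z at s0, tilt
s0=s.mean()
def F(q):
    h=q[1]+np.tan(q[2])*(s-s0);return np.hypot(y-q[0],(z-h)*np.cos(q[2]))-.0287
q=least_squares(F,[y.mean(),z.max()-.03,.3],loss='soft_l1',f_scale=.002)
print('y0 %.4f (lane %.4f) tilt %.1f'%(q.x[0],np.array([.4963,.1413])@l,np.degrees(q.x[2])),'axis z',q.x[1],'lane axis z',.0757+(s0-np.array([.4963,.1413])@f)*np.tan(np.radians(20)),'res',np.median(abs(q.fun)),'lowx',P[:,0].min())
E
python3 free.py
```

```text
t 23.42 tcp [0.5308 0.1389 0.0776] psi -2.61 down [-0.002 -0.001 -1.   ] F [-5.4 -2.6  3. ] open 56.6 tg 0.0188
871
y0 0.1613 (lane 0.1637) tilt 91.5 axis z -0.16881698138650983 lane axis z 0.07440390705736746 res 0.006450455366662524 lowx 0.4577616566867317
```

```bash
sed -i 's/W\[...,0\]<.518/W[...,0]<.512/; s/^P=W\[m\];/P=W[m];x0=np.percentile(P[:,0],1);P=P[(P[:,0]>x0+.02)\&(P[:,2]<.125)];/; s/\[y.mean(),z.max()-.03,.3\]/[.1637,.08,.3],bounds=([.15,.03,0],[.18,.12,.6])/' free.py
sed -i 's/^print(.y0/print("x0",x0,P.min(0),P.max(0));print("y0/;s/tilt %.1f.%/tilt %.1f"%/' free.py; python3 free.py
python3 - <<'E'
from h import *
im,W=cloud('side');save(cv2.resize(im[190:270,225:325],(800,600)[:1]+(600,)) if 0 else cv2.resize(im[185:275,220:330],(733,600)),'e.png')
E
```

```text
297
x0 0.4595399145473102 [0.47956343 0.11691288 0.06684843] [0.51191509 0.17316377 0.114011  ]
y0 0.1644 (lane 0.1637) tilt 21.2 axis z 0.07596940579116647 lane axis z 0.07533494371566922 res 0.0010495597795053165 lowx 0.47956342990522804
```

View pics/e.png

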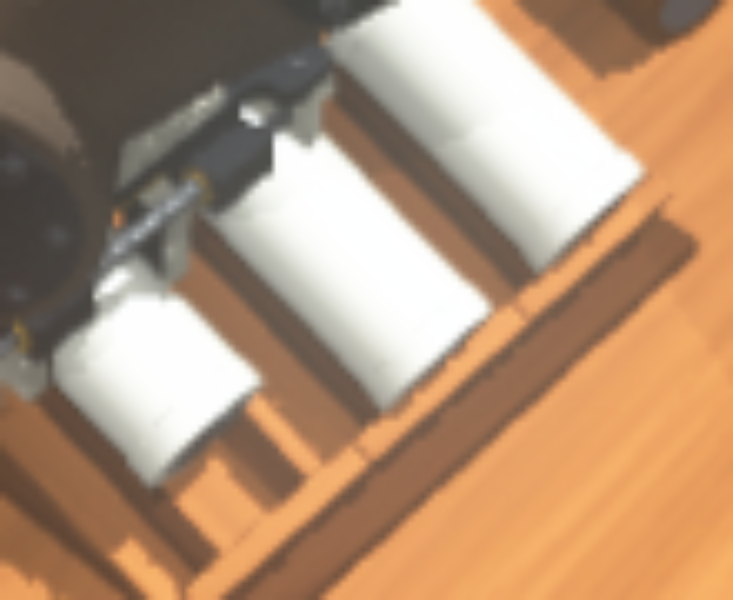

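The tube lies at 21° tilt, its axis within 0.7 mm of the lane line and about 30 mm short of the lip, so it is seated. Releasing just wide enough to stay clear of the neighbour.

```bash
python3 -m pendant '[{"claw":60,"linear":[0,0,0],"twist":0},{"claw":66,"linear":[0,0,0],"twist":0},{"claw":70,"linear":[0,0,0],"twist":0},{"claw":70,"linear":[0,0,0],"twist":0},{"claw":70,"linear":[-10,0,0],"twist":0},{"claw":70,"linear":[-20,0,0],"twist":0},{"claw":70,"linear":[-35,0,0],"twist":0},{"claw":70,"linear":[-35,0,0],"twist":0},{"claw":70,"linear":[-10,0,0],"twist":0},{"claw":70,"linear":[0,0,0],"twist":0}]' >/dev/null; python3 st.py
python3 -m pendant '[{"claw":0,"linear":[0,0,30],"twist":0},{"claw":0,"linear":[0,0,30],"twist":0},{"claw":0,"linear":[0,0,28],"twist":0},{"claw":0,"linear":[0,0,0],"twist":0},{"claw":0,"linear":[0,0,0],"twist":0},{"claw":0,"linear":[0,0,0],"twist":0},{"claw":0,"linear":[0,0,0],"twist":0},{"claw":0,"linear":[0,0,0],"twist":0},{"claw":0,"linear":[0,0,0],"twist":0},{"claw":0,"linear":[0,0,0],"twist":0}]' >/dev/null; python3 st.py;python3 tubes.py
```

```text
t 24.4 tcp [0.5339 0.1405 0.1928] psi -2.56 down [ 0.007  0.004 -1.   ] F [0.1 1.3 0.2] open 70.2 tg 0.0188
t 25.23 tcp [0.6193 0.1356 0.1885] psi -2.56 down [ 0.001  0.    -1.   ] F [-0.2  0.   0.2] open 9.0 tg 0.0188
scene [285. 178.] [array([0.5895, 0.1061, 0.1741]), array([-24.8328,  48.4529]), np.float64(0.2785), np.float64(0.0092)] lo [0.5057 0.1449 0.0699] hi [0.6733 0.0674 0.2783]
scene [250. 184.] [array([0.4972, 0.0446, 0.0775]), array([-2.52 , 20.092]), np.float64(0.1225), np.float64(0.0008)] lo [0.4397 0.0471 0.0565] hi [0.5546 0.042  0.0986]
scene [218. 192.] [array([ 0.4913, -0.0513,  0.077 ]), array([-2.0366, 20.0541]), np.float64(0.1235), np.float64(0.0008)] lo [ 0.4333 -0.0492  0.0558] hi [ 0.5493 -0.0534  0.0981]
side [292. 201.] [array([ 0.4833, -0.0495,  0.0742]), array([-2.816 , 19.9604]), np.float64(0.1257), np.float64(0.0014)] lo [ 0.4243 -0.0466  0.0527] hi [ 0.5423 -0.0524  0.0957]
side [268. 221.] [array([0.4877, 0.0463, 0.074 ]), array([-2.9097, 19.8114]), np.float64(0.1259), np.float64(0.0014)] lo [0.4285 0.0493 0.0526] hi [0.5468 0.0433 0.0953]
side [234. 232.] [array([0.5269, 0.1405, 0.0866]), array([-2.859 , 20.1649]), np.float64(0.1258), np.float64(0.0013)] lo [0.468  0.1434 0.065 ] hi [0.5859 0.1375 0.1083]
```

Seated tube: tilt 20.2°, y on the lane line, 37 mm short. Now behind it with closed fingers and push.

```bash
python3 -m pendant '[{"claw":0,"linear":[25,0,0],"twist":0},{"claw":0,"linear":[25,0,0],"twist":0},{"claw":0,"linear":[17,0,0],"twist":0},{"claw":0,"linear":[10,0,0],"twist":0},{"claw":0,"linear":[0,0,0],"twist":0},{"claw":0,"linear":[0,0,0],"twist":0},{"claw":0,"linear":[1.8,0,-5],"twist":0},{"claw":0,"linear":[1.8,0,-5],"twist":0},{"claw":0,"linear":[1.5,0,-4],"twist":0},{"claw":0,"linear":[0,0,0],"twist":0}]' >/dev/null; python3 st.py
python3 -m pendant '[{"claw":0,"linear":[1.5,0,-4],"twist":0},{"claw":0,"linear":[1.5,0,-4],"twist":0},{"claw":0,"linear":[1.5,0,-4],"twist":0},{"claw":0,"linear":[1.5,0,-4],"twist":0},{"claw":0,"linear":[1.5,0,-4],"twist":0},{"claw":0,"linear":[1.1,0,-3],"twist":0},{"claw":0,"linear":[1.1,0,-3],"twist":0},{"claw":0,"linear":[1.1,0,-3],"twist":0},{"claw":0,"linear":[0.7,0,-2],"twist":0},{"claw":0,"linear":[0,0,0],"twist":0}]' >/dev/null; python3 st.py
```

```text
t 26.17 tcp [0.6047 0.1361 0.1063] psi -2.58 down [ 0.  0. -1.] F [-0.7 -0.1 -0.4] open 0.8 tg 0.0188
t 27.0 tcp [0.5739 0.1373 0.094 ] psi -2.59 down [-0.001 -0.    -1.   ] F [0.7 0.2 0. ] open 0.6 tg 0.0188
```

```bash
python3 -m pendant '[{"claw":0,"linear":[0.7,0,-2],"twist":0},{"claw":0,"linear":[0.5,0,-1.5],"twist":0},{"claw":0,"linear":[0.5,0,-1.5],"twist":0},{"claw":0,"linear":[0.4,0,-1],"twist":0},{"claw":0,"linear":[0.4,0,-1],"twist":0},{"claw":0,"linear":[0,0,0],"twist":0},{"claw":0,"linear":[0,0,0],"twist":0},{"claw":0,"linear":[0,0,0],"twist":0},{"claw":0,"linear":[0,0,0],"twist":0},{"claw":0,"linear":[0,0,0],"twist":0}]' >/dev/null; python3 st.py
python3 -m pendant '[{"claw":0,"linear":[0.4,0,-1],"twist":0},{"claw":0,"linear":[0,0,0],"twist":0},{"claw":0,"linear":[0,0,0],"twist":0},{"claw":0,"linear":[0,0,0],"twist":0},{"claw":0,"linear":[0,0,0],"twist":0},{"claw":0,"linear":[0,0,0],"twist":0},{"claw":0,"linear":[0,0,0],"twist":0},{"claw":0,"linear":[0,0,0],"twist":0},{"claw":0,"linear":[0,0,0],"twist":0},{"claw":0,"linear":[0,0,0],"twist":0}]' >/dev/null; python3 st.py
```

```text
t 27.83 tcp [0.5676 0.1377 0.0918] psi -2.6 down [-0. -0. -1.] F [ 0.6 -0.1 -0.3] open 0.4 tg 0.0188
t 28.67 tcp [0.5667 0.1378 0.0915] psi -2.59 down [ 0.  0. -1.] F [1.2 0.5 0.3] open 0.7 tg 0.0188
```

```bash
python3 -m pendant '[{"claw":0,"linear":[0.4,0,-1],"twist":0},{"claw":0,"linear":[0.4,0,-1],"twist":0},{"claw":0,"linear":[0,0,0],"twist":0},{"claw":0,"linear":[0,0,0],"twist":0},{"claw":0,"linear":[0,0,0],"twist":0},{"claw":0,"linear":[0,0,0],"twist":0},{"claw":0,"linear":[0,0,0],"twist":0},{"claw":0,"linear":[0,0,0],"twist":0},{"claw":0,"linear":[0,0,0],"twist":0},{"claw":0,"linear":[0,0,0],"twist":0}]' >/dev/null; python3 st.py
```

```text
t 29.5 tcp [0.5665 0.1381 0.0917] psi -2.56 down [ 0.003  0.001 -1.   ] F [ 5.6 -2.   2.3] open -0.1 tg 0.0188
```

Firm stop at 5.6 N, at the expected x of 0.566. Backing off and checking everything.

```bash
python3 -m pendant '[{"claw":0,"linear":[-5,0,13],"twist":0},{"claw":0,"linear":[-35,0,5],"twist":0},{"claw":0,"linear":[-35,0,0],"twist":0},{"claw":0,"linear":[-35,0,0],"twist":0},{"claw":0,"linear":[-35,0,0],"twist":0},{"claw":0,"linear":[-35,0,0],"twist":0},{"claw":0,"linear":[-20,0,0],"twist":0},{"claw":0,"linear":[0,0,0],"twist":0},{"claw":0,"linear":[0,0,0],"twist":0},{"claw":0,"linear":[0,0,0],"twist":0}]' >/dev/null; python3 st.py;python3 tubes.py
python3 - <<'E'
from h import *
for n in ['scene','side']:
    im,W=cloud(n)
    for t in ['bottle','pot','case','whistle','shuttlecock','padlock','tape_roll']:
        b=boxes_of(n,t)
        if b: print(n,t,np.round(b[0]['xy']).tolist())
    if n=='scene': a=im
save(np.hstack([cv2.resize(a,(400,300)),cv2.resize(im,(400,300))]),'f.png')
E
```

```text
t 30.33 tcp [0.5819 0.137  0.2897] psi -2.6 down [-0.002 -0.    -1.   ] F [-0.4  1.  -0.1] open 0.5 tg 0.0188
scene [280. 177.] [array([0.4993, 0.1406, 0.0765]), array([-2.4052, 20.1847]), np.float64(0.1249), np.float64(0.001)] lo [0.4408 0.143  0.055 ] hi [0.5579 0.1381 0.0981]
scene [250. 184.] [array([0.4968, 0.0445, 0.0773]), array([-2.4213, 20.0485]), np.float64(0.1212), np.float64(0.0008)] lo [0.4399 0.0469 0.0565] hi [0.5536 0.0421 0.0981]
scene [218. 192.] [array([ 0.492 , -0.0511,  0.0772]), array([-2.1602, 20.1466]), np.float64(0.1236), np.float64(0.0008)] lo [ 0.434  -0.0489  0.0559] hi [ 0.55   -0.0533  0.0985]
side [292. 201.] [array([ 0.4835, -0.0496,  0.0743]), array([-2.5515, 20.008 ]), np.float64(0.126), np.float64(0.0016)] lo [ 0.4243 -0.0469  0.0527] hi [ 0.5426 -0.0522  0.0958]
side [269. 221.] [array([0.4877, 0.0462, 0.074 ]), array([-2.998 , 19.9648]), np.float64(0.1259), np.float64(0.0013)] lo [0.4286 0.0492 0.0525] hi [0.5468 0.0431 0.0955]
side [243. 242.] [array([0.4928, 0.1423, 0.0741]), array([-2.6677, 20.0283]), np.float64(0.1265), np.float64(0.0013)] lo [0.4334 0.145  0.0525] hi [0.5521 0.1395 0.0958]
scene bottle [351.0, 136.0]
scene pot [376.0, 189.0]
scene case [328.0, 259.0]
scene whistle [188.0, 290.0]
scene shuttlecock [235.0, 288.0]
scene padlock [320.0, 145.0]
scene tape_roll [368.0, 228.0]
side bottle [174.0, 329.0]
side pot [140.0, 279.0]
side case [176.0, 201.0]
side whistle [290.0, 200.0]
side shuttlecock [240.0, 162.0]
side padlock [223.0, 358.0]
side tape_roll [142.0, 242.0]
```

View pics/f.png

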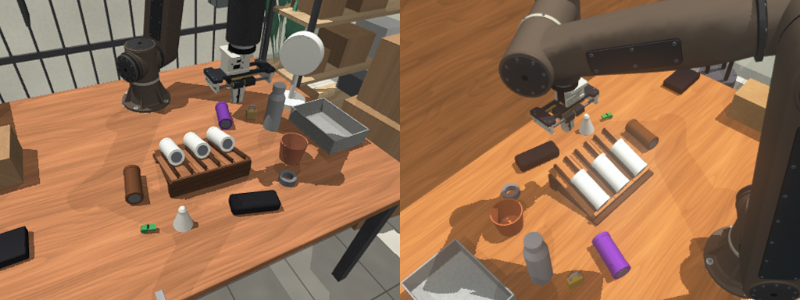

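The three tubes lie in line in the rack, with the bystanders and both look-alikes where they were. The lower ends fit at x = 0.4243, 0.4286 and 0.4334, which is one straight line along the lip. Handing in.

```bash
python3 -c "
from plant import *
print(close_job())"
```

```text
the job is handed in; nothing more can be done
None
```

All three tubes are home in the rack, and I handed the job in at about 30 s of the 61 s allowed.

- **Stuck tube (middle lane):** I pushed it down its lane with closed fingers behind its upper end, without lifting it, until it met the lip at 4.8 N.
- **Loose tube (left lane, which was empty):** I picked it up, put it back once to regrip higher so the fingers would clear the rails, and lowered it into the lane. The rails tilted it as I pressed gently, with readings up to about 6 N along any one axis. After release it lay about 37 mm short of the lip, and I slid it down until it stopped at 5.6 N.
- **Settled tube (right lane):** I did not touch it.

**Last checks:** Cylinder fits from both cameras put all three tubes at 20.0 to 20.2° tilt and about 96 mm apart. Their lower ends line up along the lip within about 1 mm. The bystanders and both look-alikes were unmoved in the pictures, and the gripper was clear.

**Disagreements:**
- The two cameras differed by 6 to 9 mm in x on each tube's centre, because each sees only one end well. I relied on the visible ends and the contact forces instead.
- In the last side view the network placed the whistle on a tube, which is a false detection. The scene view showed the whistle where it started.

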